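# Prise open the control box, set the regulator and lock it

### The arm

A 6-joint arm with a two-finger parallel gripper is mounted at the origin on the work surface. World frame = base frame: x ahead of the robot, y to its left, z up, the work surface at z = 0. Lengths are in m, angles in rad, forces in N, time in s.
With the tool pointing down it reaches from about 0.425 to 0.95 m from the base axis. Payload 3.5 kg.
Tool frame: the origin (TCP) lies between the finger pads; the fingertips stand 19 mm ahead of it and the grasp point (between the pads) is the TCP (ctrl.nose_length is the distance from the TCP to the fingertips, in m); z points along the fingers, y is the line along which they close (so a half turn about z gives the same grasp; the last joint's range is limited). The gripper opens to 85 mm and grips with 20 to 120 N. Pads are 22 mm wide; open, the fingers measure 114 mm over their backs; the gripper's body (76 mm by 85 mm) begins 54 mm behind the grasp point. The pads swing forward as they close: fully open they stand 13 mm farther back than shut.
Start: joints at [-1.397, 0.286, 1.577, -0, 1.279, -0.15], TCP at [0.215, -0.64, 0.25] pointing down, gripper open.
Joint ranges: [-2.77, 2.77], [-0.9, 2.22], [0.21, 2.48], [-1.53, 4.67], [0.24, 2.81], [-2.84, 2.84]. Speed limits (rad/s): [2.79, 2.79, 3.14, 3.14, 3.14, 3.14].

### API

Orientations are given as a unit quaternion [x, y, z, w].
In Python, from plant import ctrl gives the robot as it stands.
- The arm moves only by the tool apply_moves, never from a script. Its argument "series" is a list of rows, each a list of 6 numbers: the shift along the world's x, y, z scaled (see below), then the turn, a rotation vector about the world's x, y, z scaled (see below). A call has 1 to 20 rows; each row is the pose to reach, as a shift and turn from the pose commanded when the call began; what a row does not reach only later rows make up. The controller multiplies each number of a shift by 0.8 m and each number of a turn by 45 degrees. A row lasts 1/8 s, in which the tool goes at most 62.5 mm and 10.7 degrees, less where a joint would pass 70% of its speed; a pose out of reach is approached as far as the arm can. A call with a number of a shift or a turn outside -1 to 1 is refused whole. A call with a gripper value outside its range is refused whole. "jaw" is the opening, from 0 (shut) to 1 (fully open), set as the call begins (left out, the last holds). The fingers move at their own pace and stop on an object; "squeeze" is the grip in N (left out, the last holds). Time passes only in rows, so rows that repeat a pose let the fingers close. It gives the time, the measured TCP pose, the force, the opening and the grip force at its end, in the units of the state.
- ctrl.get_state(): the state, without advancing time (a new reading comes with each control period).
- ctrl.read_camera(name): name is "scene" or "side" or "wrist"; returns the picture (480x640x3 uint8, red, green, blue); there is no depth.
- ctrl.get_calibration(name): a dict with "fx", "fy", "cx", "cy" (pixels), "xyz" and "orientation" of the camera in the world; the wrist camera has in their place "hand_eye" (4x4, takes a point from camera to tool coordinates, whose origin is the TCP and whose axes are the flange's). Camera axes: x right, y up, looking along -z (the intrinsics and any distortion apply to the point x, -y, -z); pixel columns grow to the right and rows downward; lengths in m; the calibration is good to about 2 mm. The wrist camera is an equidistant fisheye: a pixel r from the principal point sees the ray r / f radians off the axis. A picture is of the moment at which its call begins: read the wrist's pose just before it. get_calibration takes no time and is no camera call.
- ctrl.sign_off(): hands the job in; it is judged then, once.
Trained networks look in the newest picture that a camera, given by its name, has taken for a name from the list of things; names that differ only in an ending like _2 or _b are one class to them, and where a whole thing is asked for, a point or a joint stands for the part that bears it (a point fixed in the world has none). Each returns a list of dicts, best first, with "p" (0 to 1); they miss things now and then, are a little off and sometimes report something else, mostly with a low value. They report only what shows in the picture. A call takes as long as a camera call. They do not tell look-alikes from the thing itself.
- ctrl.boxes_of(thing, camera): "xy" ([column, row] as shares, 0 to 1, of the picture: columns of its width, rows of its height, amid what is visible of it).
- ctrl.silhouettes(thing, camera): "pixels" (480x640 bool, what is visible of it) and "xy" ([column, row] as shares, 0 to 1, of the picture: columns of its width, rows of its height, amid what is visible of it).
The state is a dict: "time": time; "qpos": joint angles; "dq": joint speeds; "joint_efforts": joint torques, N m; "eef_pos": TCP position; "tcp_rot": TCP orientation; "contact_force": force on the tool from outside, world axes, zero at the start; "wrist_torque": the same for the moment, N m; "opening": opening from 0.0 (shut) to 1.0 (fully open); "finger_force": force on a finger pad.
Only numpy, scipy, OpenCV 4.12 (cv2) and the standard library are available. Lean on these libraries where they do the work, as an engineer would, in place of code of your own. Each camera call takes 0.05 s, during which the arm holds its last target. There are 200 camera calls.

### The job

Use the palette knife to lever up the closed cover of the grey control box from its yellow notch (do not touch the cover with the hand until the blade has lifted it), and swing the cover right back. Then turn the black regulator knob so that its red pointer stands at the red mark, and after that slide the orange fork lock fully home over the knob. Leave the palette knife lying wholly on the green board, and leave the jar, the cheese mould and the bowl alone.

Things in the scene. Friction and masses are not known exactly. Their poses are not given: they have to be found in the camera images.
- box: Grey control box fixed to the bench, 190 (its x) by 250 (its y) by 85 mm high without the cover. Origin: centre of underside; z up; x points from the front wall (yellow notch) to the hinge wall. Walls 6 mm; the inner panel is 25 mm above the bench, the walls rise 60 mm above it. Knob axis at box (0, -50 mm), retracted lock at box (0, +58 mm).
- notch (a point): Middle of the bottom edge of the pry notch, on the outer face of the front wall (box x = -95, y = 0, z = 73 mm). The notch (its wall part is yellow) is 80 mm wide and leaves a gap 12 mm high under the closed cover. A blade goes in level, along the box's +x.
- cover_angle (a joint): Angle of the white cover, rad: 0 closed (lying level on the box), grows as its front edge rises, up to its stop at 2.3 (leaning back beyond the hinge wall). Friction hinge, about 0.2 N m: the cover stays where it is left. It counts as lifted by the blade from 0.2 and as right back from 1.75.
- cover: The white flat cover, 190 by 250 by 6 mm, about 0.13 kg. Origin on the hinge line (middle), level with the underside; when closed the plate runs from there 190 mm along the box's -x, its axes parallel to those of the box.
- cover_hinge (a point): Middle of the hinge line: box x = +95, y = 0, z = 85 mm. The hinge line runs along the box's y axis, at the cover's underside.
- cover_edge (a point): Middle of the cover's free front edge, at its underside; right above the notch when closed.
- knob (a joint): Knob angle, rad, growing clockwise seen from above, stops at 0 and 2.6. At 0 the red pointer end points along the box's +x; at the red mark it is 1.571 (pointer along the box's -y, away from the lock); within 0.12 of that is on the mark. Starts at 0.2 to 1.1, so turn it clockwise. Friction about 0.06 N m; stays where left.
- knob_grip (a point): Top centre of the regulator knob, 75 mm above the bench: a black disc 60 mm across, 11 mm high, with a bar grip 60 mm long and 14 mm wide rising to 50 mm above the panel; grip the bar across its width. A red stripe on one half of the bar's top and on that end is the pointer.
- mark (a point): The red mark on the panel: a red line 24 mm long by 7 mm wide, this is its middle, 46 mm from the knob axis towards the box's -y.
- lock (a joint): Travel of the orange lock, m: near 0 retracted, 0.050 fully home at its stop; grows along the box's -y (towards the knob). 0.044 and more counts as home. Friction about 1.5 N; stays where left.
- lock_fin (a point): Top centre of the upright fin of the orange fork lock, 75 mm above the bench. Fin: 12 mm thick along the slide (box y), 46 mm wide, standing 32 mm above a 64 by 40 mm carriage (top 18 mm above the panel). Two 50 mm prongs reach to the knob (tops 18 mm above the panel) and straddle its bar when home. Pinch the fin across its thickness or push it from behind.
- spatula: Palette knife lying on the green board: dark wooden handle 100 mm long, 20 mm wide, 24 mm high, steel blade 30 mm wide and 3 mm thick. Origin: centre of the handle's underside; x along the tool towards the blade tip, z up. The handle spans x -50 to +50 mm, the blade x +50 to +170 mm (rounded end), its mid-plane 12.5 mm above the handle's underside. About 0.11 kg.
- spatula_tip (a point): End of the blade, 170 mm from the handle's centre, mid-plane of the blade.
- board: Green board fixed on the bench, 290 mm (its x) by 190 mm (its y), 8 mm thick. Origin: centre of the underside. Both the blade tip and the middle of the handle must finally lie within its outline.
- mould: White cheese mould (cup), 90 mm across, 60 mm high; bystander. Origin: centre of the underside.
- jar: Glass jar with a green cap, 70 mm across, 75 mm high; bystander. Origin: centre of the underside.
- bowl: Metal bowl, 130 mm across, 50 mm high; bystander. Origin: centre of the underside.
Not all that is in view belongs to the job. There is more than one size of the spatula; the one meant has the size given above.

How it is judged:
By the outcome, as a careful person would: the job done as asked, in the order asked, and still so for the second after the job is handed in, with the robot touching nothing.
It also fails if it takes over 72 s, if anything falls off the work surface, if the arm or the gripper's body presses on something with over 40 N, if the wrist force passes 120 N, or if a joint passes its speed limit or range.

## Working session

There is one attempt and no reset: what is moved stays moved. The work goes in short steps, Python scripts to look and compute and a tool call to move; the robot and the scene stay as the last step left them, time stands still between calls to the robot, and variables do not carry over. Pictures are saved under pics/ and viewed, at most 10 in all, crops included, and the job is handed in when it is done.

Besides the shell and the picture viewer there is one more tool, called after "Emit:" as name(argument=value, ...) on one line, values as JSON. apply_moves: Moves the arm, as the interface text tells. Shifts and turns lie within -1 to 1; 1 stands for 0.8 m of shift or 45 degrees of turn. Its arguments: {"type":"object","properties":{"series":{"type":"array"},"jaw":{"type":"number"},"squeeze":{"type":"number"}},"required":["series"]}

```bash
mkdir -p pics; ls
python3 - <<'E'
from plant import ctrl
import cv2,numpy as np
ims=[]
for n in ("scene","side"):
    im=ctrl.read_camera(n); cv2.imwrite(f"pics/{n}0.png",im[:,:,::-1]); print(n,ctrl.get_calibration(n))
    for t in ("box","spatula","board","knob","lock","spatula_tip","notch","cover","cover_edge","cover_hinge"):
        print(t,[(round(float(d["p"]),2),np.round(d["xy"],3).tolist()) for d in ctrl.boxes_of(t,n)[:3]])
print(ctrl.get_state()); print(ctrl.get_calibration("wrist"), ctrl.nose_length)
E
```

```text
pics
scene {'fx': 465.0484158497337, 'fy': 465.0484158497337, 'cx': 314.060772405511, 'cy': 238.6246611182117, 'xyz': array([ 0.9657092 , -0.62761339,  1.2425889 ]), 'orientation': array([0.27560238, 0.10652655, 0.36562669, 0.88261688])}
box [(0.92, [0.584, 0.492])]
spatula [(0.85, [0.468, 0.664]), (0.74, [0.359, 0.819])]
board [(0.61, [0.444, 0.662])]
knob []
lock []
spatula_tip [(0.84, [0.354, 0.824]), (0.72, [0.466, 0.662]), (0.61, [0.289, 0.602])]
notch [(0.67, [0.464, 0.659]), (0.63, [0.583, 0.487])]
cover [(0.96, [0.586, 0.474]), (0.17, [0.584, 0.492])]
cover_edge [(0.62, [0.677, 0.382]), (0.59, [0.586, 0.474])]
cover_hinge [(0.73, [0.586, 0.478]), (0.48, [0.466, 0.66])]
side {'fx': 582.3220853525058, 'fy': 582.3220853525058, 'cx': 317.352165584897, 'cy': 237.1024619582192, 'xyz': array([-0.32247891,  1.09106381,  0.94596241]), 'orientation': array([-0.14314208,  0.4633363 ,  0.83953996, -0.24495403])}
box [(0.74, [0.405, 0.574])]
spatula [(0.87, [0.504, 0.45]), (0.66, [0.561, 0.384])]
board [(0.86, [0.516, 0.473])]
knob []
lock []
spatula_tip []
notch [(0.65, [0.408, 0.567])]

[... 595 characters left out ...]
,  1.61198415e-01,  1.18083805e-05, -2.10087801e-05]), 'contact_force': array([ 0.10964073, -0.06660563,  0.12149752]), 'wrist_torque': array([ 0.00843152, -0.05294084,  0.00169904]), 'finger_force': 0.0, 'opening': 0.9982675720865616}
{'fx': 371.64829954431775, 'fy': 371.64829954431775, 'cx': 320.56464325525127, 'cy': 240.05249206859676, 'hand_eye': array([[ 2.01093389e-03,  9.54608326e-01,  2.97857182e-01,
         7.71260546e-02],
       [ 9.99997571e-01, -2.18825147e-03,  2.61850538e-04,
        -1.06253416e-03],
       [ 9.01751120e-04,  2.97855932e-01, -9.54610408e-01,
        -1.23080067e-01],
       [ 0.00000000e+00,  0.00000000e+00,  0.00000000e+00,
         1.00000000e+00]])} 0.019
```

View pics/scene0.png

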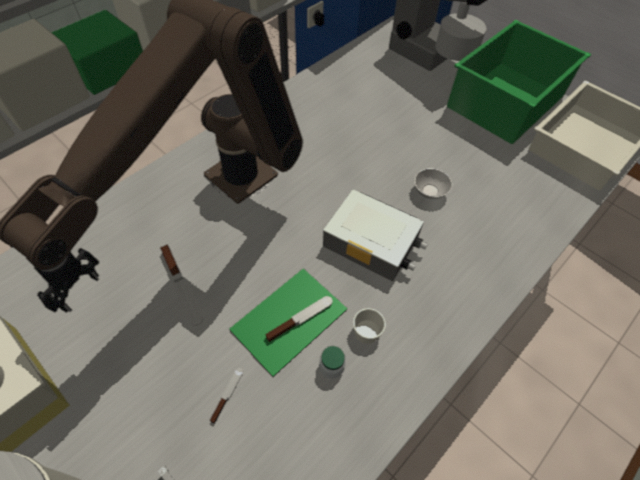

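View pics/side0.png

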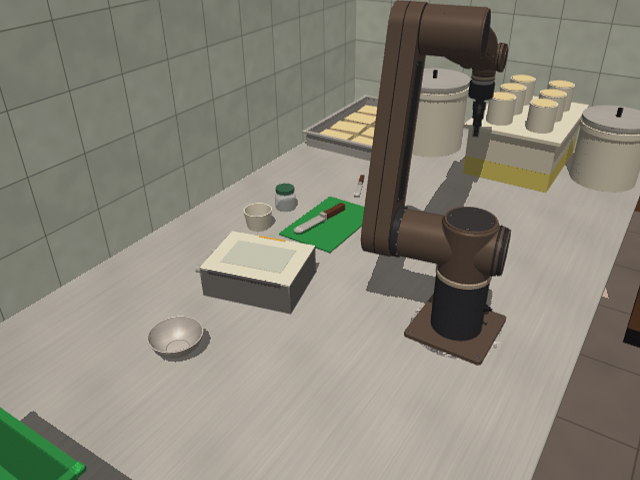

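```bash
cat > h.py <<'E'
from plant import ctrl
import cv2,numpy as np
from scipy.optimize import minimize
from scipy.spatial.transform import Rotation as R
np.set_printoptions(precision=4,suppress=True)
def proj(P,n,st=None):
    c=ctrl.get_calibration(n); P=np.atleast_2d(P)
    if n=="wrist":
        st=st or ctrl.get_state(); H=c["hand_eye"]
        q=R.from_quat(st["tcp_rot"]).inv().apply(P-st["eef_pos"]); q=(q-H[:3,3])@H[:3,:3]
    else: q=R.from_quat(c["orientation"]).inv().apply(P-c["xyz"])
    x,y,z=q[:,0],-q[:,1],-q[:,2]
    if n=="wrist":
        r=np.hypot(x,y); k=np.arctan2(r,z)/np.maximum(r,1e-9)
        x,y=x*k,y*k
    else: x,y=x/z,y/z
    return np.c_[c["cx"]+c["fx"]*x,c["cy"]+c["fy"]*y]
def place(P,p): # p x,y,yaw ; P local
    return R.from_euler("z",p[2]).apply(P)+[p[0],p[1],0]
def boxpts(x0,x1,y0,y1,z0,z1):
    return np.array([[x,y,z] for x in (x0,x1) for y in (y0,y1) for z in (z0,z1)],float)
def dense(P): return P
def render(parts,p,n,st=None,S=4):
    m=np.zeros((480*S,640*S),np.uint8)
    for P in parts:
        u=(proj(place(P,p),n,st)+.5)*S
        cv2.fillConvexPoly(m,cv2.convexHull(np.round(u).astype(np.int32)),1)
    return cv2.resize(m.astype(np.float32),(640,480),interpolation=cv2.INTER_AREA)
def fit(parts,views,p0,free=False):
    # views: list (name, mask float, st)
    def cost(p):
        c=0
        for n,m,st in views:
            r=render(parts,p,n,st); c+=1-np.minimum(r,m).sum()/np.maximum(r,m).sum()
        return c
    best=None
    s=np.array([[0,0,0],[.02,0,0],[0,.02,0],[0,0,.15]])
    p=np.array(p0,float)
    for k in (1,.5,.2):
        r=minimize(cost,p,method="Nelder-Mead",options=dict(initial_simplex=p+s*k,xatol=1e-4,fatol=1e-5)); p=r.x
    return p,r.fun
def ray(px,n,z):
    f=lambda v:((proj([v[0],v[1],z],n)[0]-px)**2).sum()
    return minimize(f,[.6,-.2],method="Nelder-Mead",options=dict(xatol=1e-5,fatol=1e-6)).x
HANDLE=boxpts(-.05,.05,-.01,.01,0,.024)
BLADE=np.vstack([boxpts(.05,.155,-.015,.015,.011,.014)]+[[[.155+.015*np.cos(a),.015*np.sin(a),.0125]] for a in np.linspace(-1.5,1.5,9)])
COVER=[boxpts(-.095,.095,-.125,.125,.085,.091)]
BOX=[boxpts(-.095,.095,-.125,.125,0,.091)]
BOARD=[boxpts(-.145,.145,-.095,.095,0,.008)]
SPAT=[HANDLE+[0,0,.008],BLADE+[0,0,.008]]
E
python3 - <<'E'
from h import *
M={}
for n in ("scene","side"):
    ctrl.read_camera(n)
    for t in ("cover","board","spatula","box"):
        for k,d in enumerate(ctrl.silhouettes(t,n)[:2]):
            m=d["pixels"]; print(n,t,k,d["p"],m.sum(),np.array(d["xy"])*[640,480]); M[n,t,k]=m.astype(np.float32)
            if t=="board": M[n,t,k]=cv2.fillConvexPoly(np.zeros((480,640),np.uint8),cv2.convexHull(np.argwhere(m)[:,::-1].astype(np.int32)),1).astype(np.float32)
np.save("m.npy",M,allow_pickle=True)
E
python3 - <<'E'
from h import *
print("notch",ray([360,252],"scene",.08),"cov",ray([375,228],"scene",.09),"board",ray([288,320],"scene",.008),"sp",ray([282,328],"scene",.03),ray([330,299],"scene",.02))
E
```

```text
scene cover 0 0.97 4054 [375.168 226.416]
scene board 0 0.68 5420 [285.888 318.816]
scene spatula 0 0.91 706 [299.072 318.48 ]
scene spatula 1 0.79 436 [225.6   396.912]
scene box 0 0.79 5791 [375.168 235.824]
side cover 0 0.6 4090 [260.992 260.208]
side board 0 0.74 413 [321.472 217.008]
side board 1 0.57 2330 [329.216 228.288]
side spatula 0 0.7 417 [321.472 219.792]
side spatula 1 0.65 108 [357.504 186.576]
side box 0 0.58 7145 [259.904 273.984]
notch [0.5471 0.0108] cov [0.5251 0.1033] board [ 0.5296 -0.2705] sp [ 0.5431 -0.3053] [ 0.5722 -0.1412]
```

Run:
```python
from h import *
M=np.load("m.npy",allow_pickle=True).item()
def two(t,parts,p0,ks,s=0):
    for name in (["scene"],["side"],["scene","side"]):
        print(t,name,*fit(parts,[(n,M[n,t,ks[n]],None) for n in name],p0))
two("cover",COVER,[.525,.103,1.8],dict(scene=0,side=0))
two("box",BOX,[.525,.103,1.8],dict(scene=0,side=0))
two("board",BOARD,[.53,-.27,1.5],dict(scene=0,side=1))
two("spatula",SPAT,[.543,-.305+.04,1.4],dict(scene=0,side=0))
```

```text
cover ['scene'] [0.5139 0.1105 1.8089] 0.03925764560699463
cover ['side'] [0.5116 0.1134 1.8152] 0.04155629873275757
cover ['scene', 'side'] [0.5129 0.1114 1.8157] 0.0871279239654541
box ['scene'] [0.5161 0.1098 1.807 ] 0.049380719661712646
box ['side'] [0.5136 0.1097 1.8038] 0.02177482843399048
box ['scene', 'side'] [0.5153 0.1099 1.8075] 0.07787889242172241
board ['scene'] [ 0.5268 -0.2632  1.5474] 0.017563998699188232
board ['side'] [ 0.525  -0.2605  1.5534] 0.076771080493927
board ['scene', 'side'] [ 0.5259 -0.2623  1.5501] 0.1002957820892334Traceback (most recent call last):
  File "<stdin>", line 9, in <module>
  File "<stdin>", line 5, in two
  File "h.py", line 40, in fit
    r=minimize(cost,p,method="Nelder-Mead",options=dict(initial_simplex=p+s*k,xatol=1e-4,fatol=1e-5)); p=r.x
    res = _minimize_neldermead(fun, x0, args, callback, bounds=bounds,
                               **options)
    fxcc = func(xcc)
    fx = function(np.copy(x), *(wrapper_args + args))
  File "h.py", line 34, in cost
    r=render(parts,p,n,st); c+=1-np.minimum(r,m).sum()/np.maximum(r,m).sum()
  File "h.py", line 26, in render
    u=(proj(place(P,p),n,st)+.5)*S
       ~~~~^^^^^^^^^^^^^^^^^
  File "h.py", line 7, in proj
    c=ctrl.get_calibration(n); P=np.atleast_2d(P)
ValueError: time passes only in moves, steps and waits
```

```bash
sed -i 's/c=ctrl.get_calibration(n); P=/c=cal(n); P=/; s/^def proj/_C={}\ndef cal(n):\n    if n not in _C: _C[n]=ctrl.get_calibration(n)\n    return _C[n]\ndef proj/' h.py
python3 - <<'E'
from h import *
M=np.load("m.npy",allow_pickle=True).item()
t="spatula"
for name in (["scene"],["side"],["scene","side"]):
    p,c=fit(SPAT,[(n,M[n,t,0],None) for n in name],[.555,-.25,1.4]); print(p,c, "tip",place(np.array([[.17,0,.02]]),p))
E
```

```text
[ 0.5414 -0.3021  1.3942] 0.08650374412536621 tip [[ 0.5712 -0.1348  0.02  ]]
[ 0.5392 -0.3005  1.3921] 0.10717666149139404 tip [[ 0.5694 -0.1332  0.02  ]]
[ 0.5401 -0.3019  1.3864] 0.22465628385543823 tip [[ 0.5713 -0.1348  0.02  ]]
```

Emit:
apply_moves(series=[[0.407,0.4225,-0.06,0,0,1],[0.407,0.4225,-0.06,0,0,1],[0.407,0.4225,-0.06,0,0,1],[0.407,0.4225,-0.06,0,0,1],[0.407,0.4225,-0.06,0,0,1],[0.407,0.4225,-0.06,0,0,1],[0.407,0.4225,-0.06,0,0,1],[0.407,0.4225,-0.06,0,0,1],[0.407,0.4225,-0.06,0,0,1]], jaw=0.6)

```text
time: 2.72
eef_pos: [0.5416, -0.2998, 0.2019]
tcp_rot: [0.849, 0.528, -0.0, -0.0]
contact_force: [-0.1, -0.1, 1.0]
opening: 0.599
finger_force: 0.0
```

Emit:
apply_moves(series=[[0,0,0,0,0,0.361],[0,0,0,0,0,0.361],[0,0,0,0,0,0.361]])

```text
time: 3.1
eef_pos: [0.5398, -0.3029, 0.2026]
tcp_rot: [0.768, 0.641, -0.0, 0.0]
contact_force: [-0.1, -0.5, -0.2]
opening: 0.6
finger_force: 0.0
```

Run:
```python
from h import *
st=ctrl.get_state(); im=ctrl.read_camera("wrist"); cv2.imwrite("pics/w1.png",im[:,:,::-1])
ds=ctrl.silhouettes("spatula","wrist"); print([(d["p"],d["pixels"].sum()) for d in ds])
for d in ds[:2]: print(fit(SPAT,[("wrist",d["pixels"].astype(np.float32),st)],[.5405,-.302,1.393]))
print(st["time"],st["eef_pos"],R.from_quat(st["tcp_rot"]).as_matrix())
```

```text
[(0.83, np.int64(1098)), (0.61, np.int64(7874)), (0.61, np.int64(3505))]
(array([ 0.5405, -0.302 ,  1.393 ]), np.float64(1.0))
(array([ 0.5406, -0.3012,  1.3861]), np.float64(0.043545424938201904))
3.1 [ 0.5398 -0.3029  0.2026] [[ 0.1795  0.9838  0.    ]
 [ 0.9838 -0.1795 -0.0005]
 [-0.0005  0.0001 -1.    ]]
```

View pics/w1.png

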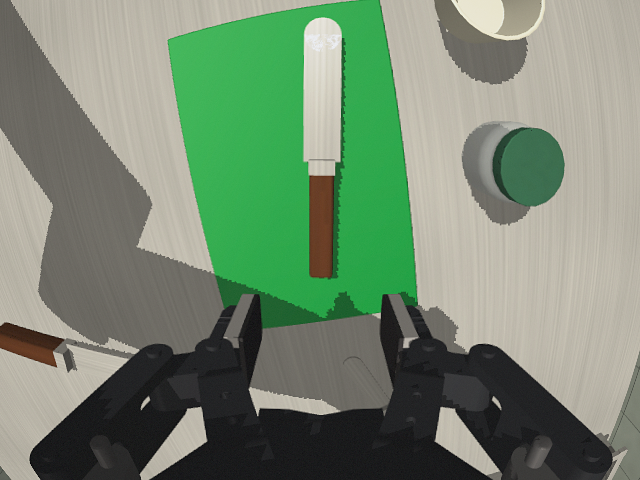

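Emit:
apply_moves(series=[[0,0,-0.075,0,0,0],[0,0,-0.15,0,0,0],[0,0,-0.19,0,0,0],[0,0,-0.215,0,0,0],[0,0,-0.215,0,0,0],[0,0,-0.215,0,0,0]], jaw=0.6)

```text
time: 3.95
eef_pos: [0.5416, -0.303, 0.0323]
tcp_rot: [0.767, 0.641, 0.0, 0.002]
contact_force: [0.4, 0.3, -0.4]
opening: 0.599
finger_force: 0.0
```

Emit:
apply_moves(series=[[0,0,0,0,0,0],[0,0,0,0,0,0],[0,0,0,0,0,0],[0,0,0,0,0,0],[0,0,0,0,0,0]], jaw=0, squeeze=90)

```text
time: 4.58
eef_pos: [0.5414, -0.3027, 0.0323]
tcp_rot: [0.767, 0.641, 0.0, 0.001]
contact_force: [-0.7, 0.3, 6.1]
opening: 0.209
finger_force: 90.6
```

Emit:
apply_moves(series=[[0,0,0.02,0,0,0],[0,0,0.06,0,0,0],[0,0,0.1,0,0,0],[0,0,0.1,0,0,0]])

```text
time: 5.08
eef_pos: [0.5421, -0.3031, 0.1139]
tcp_rot: [0.767, 0.641, 0.001, 0.003]
contact_force: [0.3, -0.4, -1.5]
opening: 0.215
finger_force: 89.7
```

Run:
```python
from h import *
st=ctrl.get_state(); im=ctrl.read_camera("wrist"); cv2.imwrite("pics/w2.png",im[:,:,::-1])
M={}
for d in ctrl.silhouettes("spatula","wrist"): 
    print(d["p"],d["pixels"].sum(),np.array(d["xy"])*[640,480])
# expected tip pixels if rigid level
dz=st["eef_pos"][2]-.030
tip=place(np.array([[.17,0,.0205+dz],[.1,.015,.022+dz],[.1,-.015,.022+dz]]),[*st["eef_pos"][:2],1.386])
print(st["eef_pos"],st["contact_force"],proj(tip,"wrist",st))
```

```text
0.94 2368 [ 34.368 403.008]
0.68 27617 [319.68  164.304]
[ 0.5421 -0.3031  0.1139] [ 0.3431 -0.3651 -1.4641] [[323.2771 -99.1484]
 [278.2789  65.0254]
 [365.1353  65.9229]]
```

View pics/w2.png

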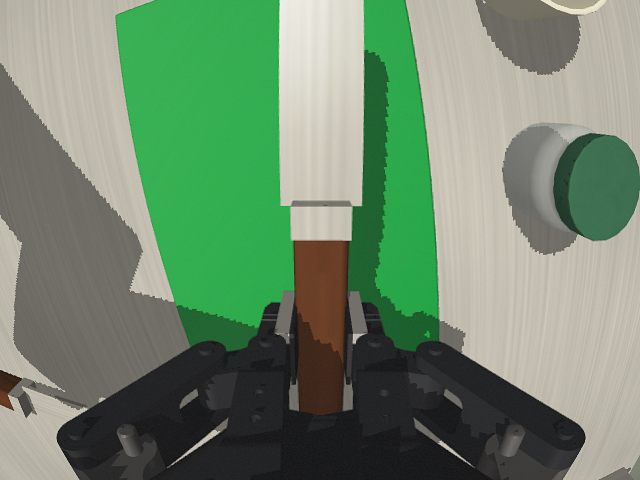

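Emit:
apply_moves(series=[[0.056,0.145,0,0,0,0.528],[0.056,0.145,0,0,0,0.528],[0.056,0.145,0,0,0,0.528],[0.056,0.145,0,0,0,0.528],[0.056,0.145,0,0,0,0.528],[0.056,0.145,0,0,0,0.528]])

```text
time: 5.92
eef_pos: [0.5847, -0.1866, 0.1098]
tcp_rot: [0.619, 0.785, -0.0, -0.0]
contact_force: [-0.6, 0.8, -1.2]
opening: 0.21
finger_force: 89.7
```

```bash
cat >> h.py <<'E'
def ycl(c): return c
E
python3 - <<'E'
from h import *
st=ctrl.get_state(); Rt=R.from_quat(st["tcp_rot"]).as_matrix(); print(st["time"],st["eef_pos"],Rt)
ims={n:ctrl.read_camera(n) for n in ("wrist","side","scene")}
for n in ims: cv2.imwrite(f"pics/{n}3.png",ims[n][:,:,::-1])
def pt(x,y,z): return st["eef_pos"]+x*Rt[:,0]*[1,1,0]+y*Rt[:,1]*[1,1,0]+[0,0,z]
for n in ims:
    yel=cv2.inRange(cv2.cvtColor(ims[n],cv2.COLOR_RGB2HSV),(15,130,90),(30,255,255))
    k,l,s,c=cv2.connectedComponentsWithStats(yel)
    print(n,[(s[i].tolist(),c[i].round(1).tolist()) for i in range(1,k) if s[i,4]>60])
    print(" tip pred",proj([pt(.1713,0,-.0118),pt(.0513,.015,-.0118),pt(.0513,-.015,-.0118)],n,st).round(1).tolist())
    b=np.array([.515,.110,1.807]); print(" notch pred",proj(place(np.array([[-.095,0,.073],[-.095,.04,.073],[-.095,-.04,.073],[-.095,.04,.061],[-.095,-.04,.061]]),b),n,st).round(1).tolist())
    for t in ("cover","spatula","box"):
        for d in ctrl.silhouettes(t,n)[:2]:
            print(n,t,d["p"],d["pixels"].sum(),np.round(np.array(d["xy"])*[640,480]))
            if n=="wrist" and t=="cover": print(fit(COVER,[(n,d["pixels"].astype(np.float32),st)],b))
print("mould",ray([369,325],"scene",.03),"jar",ray([333,358],"scene",.07))
a=ims["side"][200:330,180:380]; c=ims["scene"][210:340,280:440]
cv2.imwrite("pics/c3.png",np.vstack([cv2.resize(a,(480,300)),cv2.resize(c,(480,300))])[:,:,::-1])
E
```

```text
5.925 [ 0.5847 -0.1866  0.1098] [[-0.2327  0.9725 -0.0007]
 [ 0.9725  0.2327  0.0004]
 [ 0.0005 -0.0006 -1.    ]]
wrist []
 tip pred [[318.9, -98.1], [358.7, 199.0], [277.7, 198.9]]
 notch pred [[322.2, -129.0], [238.5, -124.1], [405.9, -123.7], [242.9, -111.6], [401.3, -111.2]]
wrist spatula 0.89 28110 [319. 164.]
wrist spatula 0.8 1329 [ 31. 414.]
side [([463, 140, 112, 52, 1676], [513.8, 172.6])]
 tip pred [[277.6, 228.9], [288.6, 208.3], [297.9, 209.8]]
 notch pred [[272.3, 243.2], [285.6, 245.7], [259.1, 240.8], [285.7, 249.3], [259.4, 244.4]]
side cover 0.71 4123 [257. 260.]
side cover 0.63 7077 [257. 275.]
side spatula 0.63 267 [431. 220.]
side spatula 0.62 335 [292. 214.]
side box 0.97 7117 [259. 273.]
side box 0.56 4092 [260. 260.]
scene [([355, 248, 16, 10, 61], [361.1, 252.5])]
 tip pred [[353.0, 254.5], [337.1, 287.8], [327.8, 282.9]]
 notch pred [[358.8, 250.0], [347.2, 244.1], [370.7, 255.9], [346.9, 246.3], [370.2, 258.0]]
scene cover 0.64 3629 [380. 224.]
scene cover 0.38 4796 [381. 234.]
scene spatula 0.93 430 [226. 394.]
scene spatula 0.68 982 [185. 288.]
scene box 0.7 4864 [382. 234.]
mould [ 0.7088 -0.1263] jar [ 0.7117 -0.2791]
```

View pics/wrist3.png

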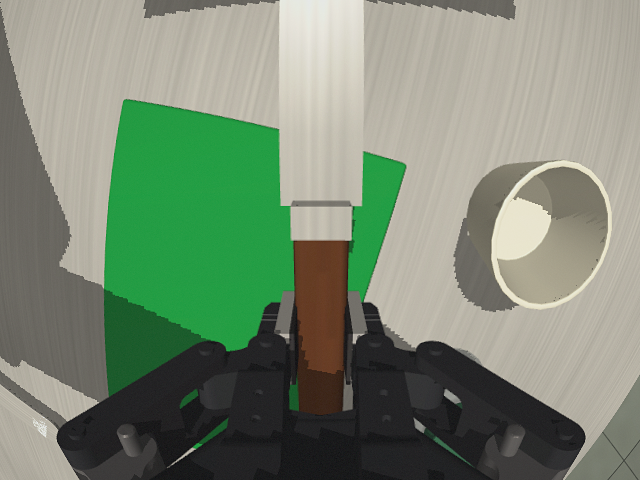

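View pics/c3.png

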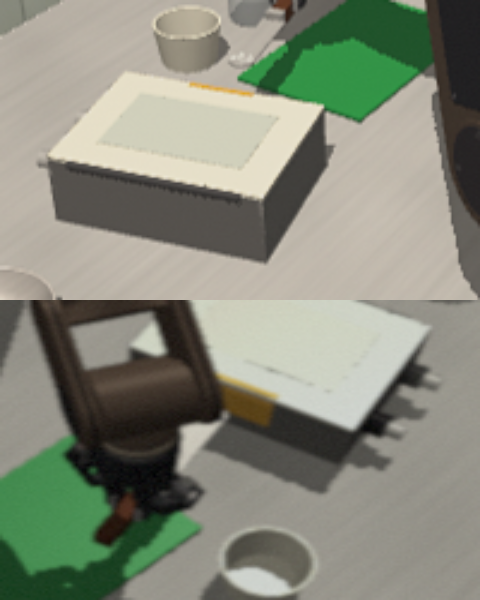

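Run:
```python
from h import *
im=cv2.imread("pics/side3.png")
cv2.imwrite("pics/c4.png",cv2.resize(im[195:260,240:320],(800,600),interpolation=cv2.INTER_NEAREST))
```

```text
(no output)
```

View pics/c4.png

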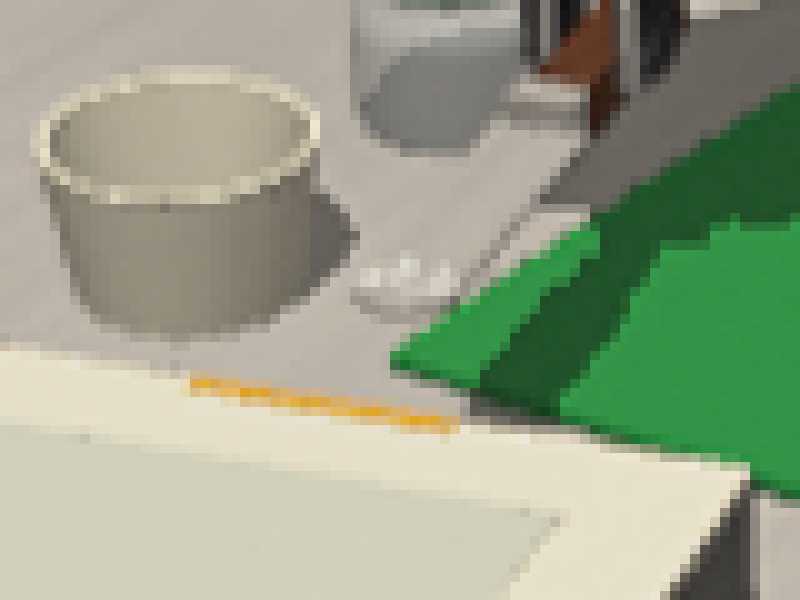

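Emit:
apply_moves(series=[[0,0,-0.0238,0,0,0],[0,0,-0.0238,0,0,0],[-0.005,0.0206,-0.0238,0,0,0],[-0.0095,0.0395,-0.0238,0,0,0],[-0.0115,0.047,-0.0238,0,0,0],[-0.013,0.0535,-0.0238,0,0,0],[-0.013,0.0535,-0.0238,0,0,0]])

```text
time: 7.4
eef_pos: [0.5749, -0.1427, 0.0915]
tcp_rot: [0.618, 0.786, 0.0, 0.0]
contact_force: [-0.0, 0.4, -2.0]
opening: 0.215
finger_force: 89.7
```

Emit:
apply_moves(series=[[-0.0025,0.01,0,0,0,0],[-0.005,0.02,0,0,0,0],[-0.007,0.0292,0,0,0,0],[-0.007,0.0292,0,0,0,0]])

```text
time: 7.9
eef_pos: [0.569, -0.119, 0.0912]
tcp_rot: [0.618, 0.786, -0.0, -0.0]
contact_force: [0.2, 0.7, -1.2]
opening: 0.213
finger_force: 89.7
```

Run:
```python
from h import *
im=ctrl.read_camera("side"); im2=ctrl.read_camera("scene")
a=im[190:270,230:330]; c=im2[200:290,300:430]
cv2.imwrite("pics/c5.png",np.vstack([cv2.resize(a,(400,300)),cv2.resize(c,(400,300))])[:,:,::-1])
```

```text
(no output)
```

View pics/c5.png

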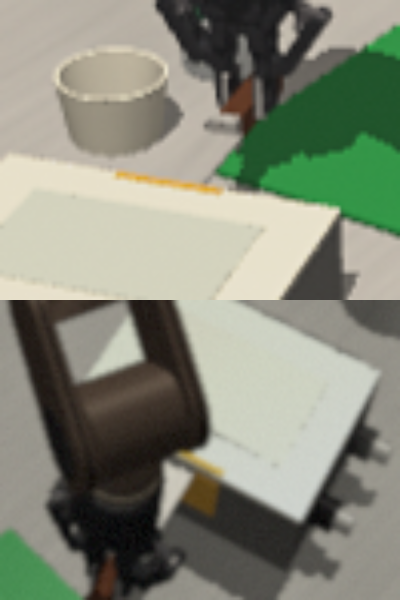

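Emit:
apply_moves(series=[[0,0,0.015,0,0,0],[-0.0005,0.002,0.035,0,0,0],[-0.001,0.005,0.053,0,0,0],[-0.002,0.0085,0.07,0,0,0],[-0.0046,0.0192,0.092,0,0,0],[-0.0081,0.0338,0.1235,0,0,0],[-0.0081,0.0338,0.1235,0,0,0]])

```text
time: 8.88
eef_pos: [0.5643, -0.0923, 0.1938]
tcp_rot: [0.618, 0.786, 0.001, 0.003]
contact_force: [-0.1, 0.2, -1.7]
opening: 0.208
finger_force: 89.6
```

```bash
cat >> h.py <<'E'
def coverpts(th,b):
    P=boxpts(-.19,0,-.125,.125,0,.006); return place(R.from_euler("y",th).apply(P)+[.095,0,.085],b)
def cover_fit(names=("side","scene"),b=(.515,.110,1.807)):
    for n in names:
        ctrl.read_camera(n); ds=ctrl.silhouettes("cover",n)
        for d in ds[:2]:
            best=max((np.minimum(r,d["pixels"]).sum()/np.maximum(r,d["pixels"]).sum(),th) for th in np.arange(0,2.35,.05) for r in [cv2.fillConvexPoly(np.zeros((480,640),np.uint8),cv2.convexHull(np.round(proj(coverpts(th,b),n)).astype(np.int32)),1)])
            print(n,round(float(d["p"]),2),d["pixels"].sum(),"iou,theta",np.round(best,2))
E
python3 -c "
from h import *
cover_fit()"
```

```text
side 0.83 6556 iou,theta [0.96 0.6 ]
scene 0.85 796 iou,theta [0.48 0.65]
scene 0.58 3319 iou,theta [0.46 0.  ]
```

Emit:
apply_moves(series=[[-0.0044,0.0181,0.0176,0,0,0],[-0.0095,0.0394,0.0378,0,0,0],[-0.0152,0.0633,0.0545,0,0,0],[-0.0215,0.0894,0.0674,0,0,0],[-0.0282,0.1171,0.076,0,0,0],[-0.0351,0.1458,0.08,0,0,0],[-0.0421,0.1747,0.08,0,0,0],[-0.049,0.2033,0.0756,0,0,0],[-0.0527,0.2187,0.0625,0,0,0],[-0.0562,0.2333,0.055,0,0,0],[-0.0562,0.2333,0.055,0,0,0],[-0.0562,0.2333,0.055,0,0,0]])

```text
time: 10.58
eef_pos: [0.5178, 0.0938, 0.234]
tcp_rot: [0.619, 0.786, -0.0, -0.0]
contact_force: [-0.5, 0.3, -1.7]
opening: 0.207
finger_force: 89.7
```

```bash
python3 -c "
from h import *
cover_fit(('side','scene'))
im=ctrl.read_camera('wrist');cv2.imwrite('pics/w6.png',im[:,:,::-1])
print(ctrl.get_state()['time'])"
```

```text
side 0.79 4007 iou,theta [0.96 2.  ]
scene 0.97 2632 iou,theta [0.53 1.95]
10.825
```

Emit:
apply_moves(series=[[0.0149,-0.0625,0,0,0,0],[0.0215,-0.2,0,0,0,0],[0.0215,-0.5235,0,0,0,-0.53],[0.0215,-0.5235,0,0,0,-0.53],[0.0215,-0.5235,0,0,0,-0.53],[0.0215,-0.5235,0,0,0,-0.53],[0.0215,-0.5235,-0.06,0,0,-0.53],[0.0215,-0.5235,-0.12,0,0,-0.53],[0.0215,-0.5235,-0.18,0,0,-0.53],[0.0215,-0.5235,-0.22,0,0,-0.53],[0.0215,-0.5235,-0.22,0,0,-0.53],[0.0215,-0.5235,-0.22,0,0,-0.53]])

```text
time: 12.32
eef_pos: [0.5359, -0.3258, 0.0598]
tcp_rot: [0.768, 0.641, 0.0, 0.001]
contact_force: [1.2, -1.1, -0.5]
opening: 0.205
finger_force: 89.7
```

Down 26 mm, gently, then release.

Emit:
apply_moves(series=[[0,0,-0.02,0,0,0],[0,0,-0.028,0,0,0],[0,0,-0.0325,0,0,0],[0,0,-0.0325,0,0,0]])

```text
time: 12.82
eef_pos: [0.5352, -0.325, 0.0323]
tcp_rot: [0.768, 0.641, 0.0, 0.0]
contact_force: [-0.0, -0.2, -0.7]
opening: 0.209
finger_force: 89.7
```

Emit:
apply_moves(series=[[0,0,0,0,0,0],[0,0,0,0,0,0],[0,0,0,0,0,0]], jaw=0.55)

```text
time: 13.2
eef_pos: [0.5351, -0.325, 0.0323]
tcp_rot: [0.768, 0.641, 0.0, 0.0]
contact_force: [-0.5, 0.8, 0.1]
opening: 0.554
finger_force: 0.0
```

Emit:
apply_moves(series=[[0,0,0.04,0,0,0],[0,0,0.11,0,0,0],[0,0,0.18,0,0,0],[0,0,0.26,0,0,0],[0,0,0.28,0,0,0],[0,0,0.28,0,0,0]])

```text
time: 13.95
eef_pos: [0.5354, -0.3252, 0.2577]
tcp_rot: [0.768, 0.641, 0.0, 0.002]
contact_force: [-0.3, -0.6, -0.6]
opening: 0.548
finger_force: 0.0
```

Run:
```python
from h import *
st=ctrl.get_state(); im=ctrl.read_camera("wrist")
for d in ctrl.silhouettes("spatula","wrist"):
    if d["pixels"].sum()>3000: print(d["p"],fit(SPAT,[("wrist",d["pixels"].astype(np.float32),st)],[.535,-.325,1.39]))
print(st["eef_pos"],st["time"])
M={}
for n in ("scene","side"):
    im=ctrl.read_camera(n); cv2.imwrite(f"pics/{n}7.png",im[:,:,::-1])
    for t in ("knob","lock","knob_grip","lock_fin"):
        print(n,t,[(round(float(d["p"]),2),(np.array(d["xy"])*[640,480]).round(1).tolist()) for d in ctrl.boxes_of(t,n)[:3]])
    b=(.515,.11,1.807); print("pred knobgrip,lockfin",proj(place(np.array([[0,-.05,.075],[0,.058,.075]]),b),n).round(1).tolist())
```

```text
0.86 (array([ 0.5357, -0.3242,  1.3934]), np.float64(0.03963416814804077))
0.64 (array([ 0.535, -0.325,  1.39 ]), np.float64(1.0))
[ 0.5354 -0.3252  0.2577] 13.95
scene knob [(0.88, [386.7, 240.7])]
scene lock [(0.72, [356.6, 230.4])]
scene knob_grip [(0.8, [386.8, 244.7])]
scene lock_fin [(0.61, [359.2, 229.2])]
pred knobgrip,lockfin [[387.9, 234.7], [356.8, 219.8]]
side knob [(0.54, [175.4, 336.1])]
side lock [(0.7, [234.4, 257.4]), (0.65, [286.6, 272.7])]
side knob_grip []
side lock_fin [(0.62, [281.4, 271.3]), (0.39, [250.8, 269.7])]
pred knobgrip,lockfin [[241.1, 257.6], [278.3, 264.8]]
```

Emit:
apply_moves(series=[[0.0045,0.525,0,0,0,0.53],[0.0045,0.525,0,0,0,0.53],[0.0045,0.525,0,0,0,0.53],[0.0045,0.525,0,0,0,0.53],[0.0045,0.525,0,0,0,0.53],[0.0045,0.525,0,0,0,0.53],[0.0045,0.525,0,0,0,0.53],[0.0045,0.525,0,0,0,0.53],[0.0045,0.525,0,0,0,0.53]])

```text
time: 15.68
eef_pos: [0.5386, 0.0948, 0.2561]
tcp_rot: [0.619, 0.786, -0.0, 0.0]
contact_force: [-0.5, 0.4, 0.2]
opening: 0.548
finger_force: 0.0
```

Run:
```python
from h import *
st=ctrl.get_state(); im=ctrl.read_camera("wrist"); cv2.imwrite("pics/w8.png",im[:,:,::-1]); np.save("st8.npy",st,allow_pickle=True)
print(st["eef_pos"],st["tcp_rot"])
for t in ("knob","lock","knob_grip","lock_fin","mark"):
    print(t,[(round(float(d["p"]),2),(np.array(d["xy"])*[640,480]).round(1).tolist()) for d in ctrl.boxes_of(t,"wrist")[:3]])
b=(.515,.11,1.807)
for k,v in dict(knob=(0,-.05,.075),fin=(0,.058,.075),mark=(0,-.096,.025),c1=(-.095,-.125,.085),c2=(-.095,.125,.085),c3=(.095,-.125,.085),c4=(.095,.125,.085)).items(): print(k,proj(place(np.array([v]),b),"wrist",st).round(1))
```

```text
[0.5386 0.0948 0.2561] [ 0.6186  0.7857 -0.0002  0.0002]
knob [(0.82, [355.2, 189.0]), (0.27, [252.3, 187.7])]
lock [(0.88, [253.6, 188.7])]
knob_grip [(0.54, [289.5, 404.5])]
lock_fin [(0.96, [256.6, 190.1])]
mark [(0.98, [303.4, 136.0])]
knob [[356.1 196.8]]
fin [[228.1 197.3]]
mark [[398. 188.]]
c1 [[434.5 303.2]]
c2 [[165.7 300.8]]
c3 [[450.7  86.7]]
c4 [[146.4  91. ]]
```

View pics/w8.png

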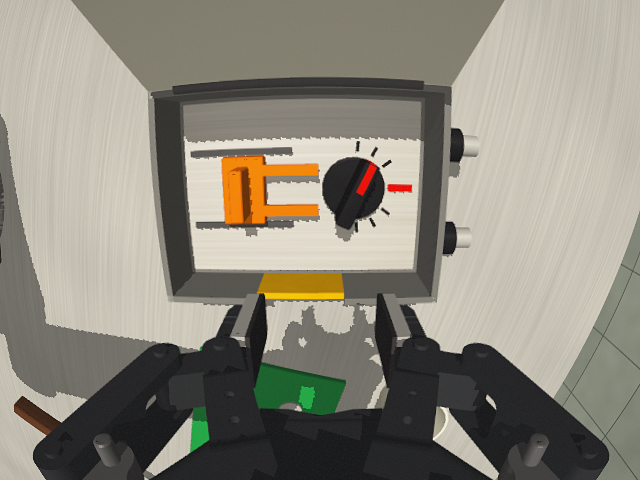

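Run:
```python
from h import *
st=np.load("st8.npy",allow_pickle=True).item()
im=cv2.imread("pics/w8.png"); h=cv2.cvtColor(im,cv2.COLOR_BGR2HSV)
red=((h[:,:,0]<6)|(h[:,:,0]>174))&(h[:,:,1]>170)&(h[:,:,2]>90); red[:, :335]=0; red[:,390:]=0; red[:150]=0; red[220:]=0
px=np.argwhere(red)[:,::-1]; print(len(px),px.min(0),px.max(0))
def back(p,z):
    c=cal("wrist"); H=c["hand_eye"]; d=(np.array(p,float)-[c["cx"],c["cy"]])/c["fx"]; r=np.hypot(*d)
    v=np.array([d[0]*np.sin(r)/r,-d[1]*np.sin(r)/r,-np.cos(r)]); Rt=R.from_quat(st["tcp_rot"])
    o=Rt.apply(H[:3,3])+st["eef_pos"]; v=Rt.apply(H[:3,:3]@v); return o+v*(z-o[2])/v[2]
b=(.515,.11,1.807)
W=np.array([back(p,.075) for p in px]); L=R.from_euler("z",-b[2]).apply(W-[b[0],b[1],0])
m=L[:,:2].mean(0); u,s,v=np.linalg.svd(L[:,:2]-m); d=v[0]*np.sign(v[0][0]); print("mean",m,"angle",-np.arctan2(d[1],d[0]),"extent",s)
q=(L[:,:2]-m)@d; print(m+d*q.min(),m+d*q.max())
orange=cv2.inRange(h,(8,200,200),(18,255,255)); p=np.argwhere(orange[:,:330])[:,::-1]; 
print("orange",p.min(0),p.max(0)); 
for a in ((318,210),(318,170)): print(R.from_euler("z",-b[2]).apply(back(a,.043)-[b[0],b[1],0]))
for a in ((231,170),(239,222),(230,222),(239,170)): print(R.from_euler("z",-b[2]).apply(back(a,.075)-[b[0],b[1],0]))
print("mark",R.from_euler("z",-b[2]).apply(back((400,188),.025)-[b[0],b[1],0]), "knob world",place(np.array([[0,-.05,0]]),b))
```

```text
294 [356 160] [389 195]
mean [ 0.0153 -0.0591] angle 0.4277682764999324 extent [0.1373 0.0789]
[ 0.0024 -0.0532] [ 0.0283 -0.0651]
orange [222 156] [317 223]
[-0.0187 -0.0181  0.043 ]
[ 0.0186 -0.018   0.043 ]
[0.0232 0.0544 0.075 ]
[-0.0218  0.0496  0.075 ]
[-0.0217  0.0576  0.075 ]
[0.023  0.0475 0.075 ]
mark [ 0.0001 -0.098   0.025 ] knob world [[0.5636 0.1217 0.    ]]
```

Emit:
apply_moves(series=[[0.033,0.034,-0.03,0,0,-0.561],[0.033,0.034,-0.06,0,0,-0.561],[0.033,0.034,-0.12,0,0,-0.561],[0.033,0.034,-0.18,0,0,-0.561],[0.033,0.034,-0.22,0,0,-0.561],[0.033,0.034,-0.235,0,0,-0.561],[0.033,0.034,-0.235,0,0,-0.561],[0.033,0.034,-0.235,0,0,-0.561]], jaw=0.45)

```text
time: 16.98
eef_pos: [0.5665, 0.1223, 0.0701]
tcp_rot: [0.775, 0.631, 0.001, 0.001]
contact_force: [0.4, -0.1, 0.1]
opening: 0.454
finger_force: 0.0
```

Emit:
apply_moves(series=[[0,0,0,0,0,0],[0,0,0,0,0,0],[0,0,0,0,0,0],[0,0,0,0,0,0]], jaw=0, squeeze=30)

```text
time: 17.48
eef_pos: [0.5647, 0.1227, 0.0698]
tcp_rot: [0.775, 0.632, -0.0, -0.0]
contact_force: [-4.2, 0.3, 6.2]
opening: 0.157
finger_force: 32.3
```

Emit:
apply_moves(series=[[-0.001,0,0,0,0,-0.2],[-0.001,0,0,0,0,-0.4],[-0.001,0,0,0,0,-0.6],[-0.001,0,0,0,0,-0.8],[-0.001,0,0,0,0,-0.8]])

```text
time: 18.1
eef_pos: [0.5656, 0.1221, 0.0698]
tcp_rot: [0.932, 0.362, 0.002, 0.001]
contact_force: [1.3, -1.4, 3.8]
opening: 0.155
finger_force: 32.0
```

Emit:
apply_moves(series=[[0,0,0,0,0,-0.2],[0,0,0,0,0,-0.4],[0,0,0,0,0,-0.55],[0,0,0,0,0,-0.643],[0,0,0,0,0,-0.643],[0,0,0,0,0,-0.643]])

```text
time: 18.85
eef_pos: [0.5661, 0.1212, 0.0698]
tcp_rot: [0.993, 0.118, 0.002, 0.001]
contact_force: [1.6, -4.8, 4.2]
opening: 0.158
finger_force: 31.9
```

Emit:
apply_moves(series=[[0,0,0,0,0,0],[0,0,0,0,0,0],[0,0,0,0,0,0]], jaw=0.45)

```text
time: 19.23
eef_pos: [0.5636, 0.1226, 0.0676]
tcp_rot: [0.993, 0.117, -0.001, -0.0]
contact_force: [0.9, -0.7, 0.0]
opening: 0.452
finger_force: 0.0
```

Emit:
apply_moves(series=[[0,0,0.05,0,0,0],[0,0,0.12,0,0,0],[-0.04,-0.01,0.19,0,0,0],[-0.1,-0.023,0.19,0,0,0],[-0.169,-0.039,0.19,0,0,0],[-0.169,-0.039,0.19,0,0,0],[-0.169,-0.039,0.19,0,0,0]])

```text
time: 20.1
eef_pos: [0.4294, 0.0913, 0.2206]
tcp_rot: [0.993, 0.117, 0.001, 0.0]
contact_force: [1.3, -0.2, -0.1]
opening: 0.451
finger_force: 0.0
```

```bash
cat >> h.py <<'E'
def back(p,z,st):
    c=cal("wrist"); H=c["hand_eye"]; d=(np.array(p,float)-[c["cx"],c["cy"]])/c["fx"]; r=np.hypot(*d)
    v=np.array([d[0]*np.sin(r)/r,-d[1]*np.sin(r)/r,-np.cos(r)]); Rt=R.from_quat(st["tcp_rot"])
    o=Rt.apply(H[:3,3])+st["eef_pos"]; v=Rt.apply(H[:3,:3]@v); return o+v*(z-o[2])/v[2]
E
python3 - <<'E'
from h import *
st=ctrl.get_state(); im=ctrl.read_camera("wrist"); cv2.imwrite("pics/w9.png",im[:,:,::-1]); print(st["eef_pos"],st["time"])
h=cv2.cvtColor(im,cv2.COLOR_RGB2HSV); red=((h[:,:,0]<6)|(h[:,:,0]>174))&(h[:,:,1]>170)&(h[:,:,2]>90)
k,l,s,c=cv2.connectedComponentsWithStats(red.astype(np.uint8))
for i in range(1,k):
    if s[i,4]<40: continue
    for z in (.075,.025):
        L=R.from_euler("z",-1.807).apply(np.array([back(p,z,st) for p in np.argwhere(l==i)[:,::-1]])-[.515,.11,0])[:,:2]
        m=L.mean(0); v=np.linalg.svd(L-m)[2][0]; v*=-np.sign(v[1]); print(s[i],z,m,"angle",-np.arctan2(v[1],v[0]))
E
```

```text
[0.4294 0.0913 0.2206] 20.1
[320   0   9  41 359] 0.075 [ 0.0006 -0.0695] angle 1.559155228315658
[320   0   9  41 359] 0.025 [ 0.0002 -0.0844] angle 1.5591552283156582
```

View pics/w9.png

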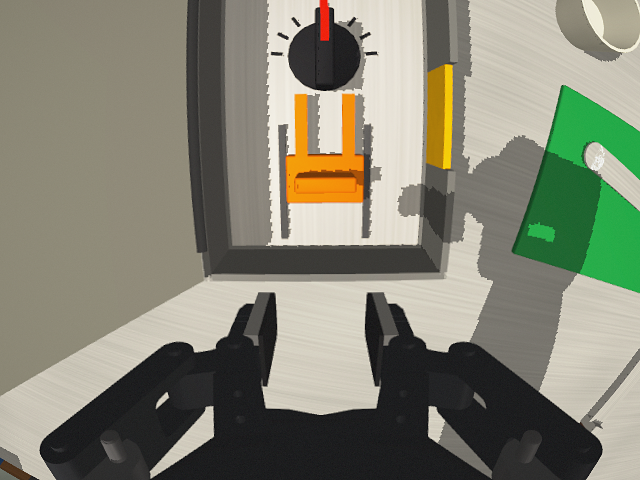

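Emit:
apply_moves(series=[[0,0,0,0,0,0],[0,0,-0.06,0,0,0],[0,0,-0.12,0,0,0],[0,0,-0.17,0,0,0],[0,0,-0.19,0,0,0],[0,0,-0.19,0,0,0]], jaw=0)

```text
time: 20.9
eef_pos: [0.429, 0.0912, 0.0675]
tcp_rot: [0.993, 0.117, -0.001, -0.0]
contact_force: [-0.1, 0.7, -0.1]
opening: 0.0
finger_force: 0.0
```

Emit:
apply_moves(series=[[0.012,0.003,0,0,0,0],[0.023,0.0056,0,0,0,0],[0.034,0.0082,0,0,0,0],[0.046,0.011,0,0,0,0],[0.055,0.0132,0,0,0,0],[0.062,0.0149,0,0,0,0],[0.066,0.0159,0,0,0,0],[0.07,0.0169,0,0,0,0],[0.07,0.0169,0,0,0,0]])

```text
time: 22.02
eef_pos: [0.4853, 0.1047, 0.068]
tcp_rot: [0.993, 0.116, 0.0, -0.0]
contact_force: [0.7, 0.4, 0.1]
opening: 0.001
finger_force: 0.0
```

Emit:
apply_moves(series=[[0.003,0.0007,0,0,0,0],[0.006,0.0014,0,0,0,0],[0.006,0.0014,0,0,0,0]])

```text
time: 22.4
eef_pos: [0.4899, 0.1058, 0.068]
tcp_rot: [0.993, 0.116, 0.0, -0.0]
contact_force: [-1.2, -0.0, 0.1]
opening: 0.0
finger_force: 0.3
```

Emit:
apply_moves(series=[[0.003,0.0007,0,0,0,0],[0.005,0.0012,0,0,0,0],[0.005,0.0012,0,0,0,0]])

```text
time: 22.78
eef_pos: [0.4907, 0.1061, 0.068]
tcp_rot: [0.993, 0.117, -0.005, 0.0]
contact_force: [-12.6, -3.7, 9.5]
opening: -0.003
finger_force: 6.1
```

Emit:
apply_moves(series=[[-0.02,-0.005,0,0,0,0],[-0.03,-0.007,0.02,0,0,0],[-0.03,-0.007,0.1,0,0,0],[-0.03,-0.007,0.18,0,0,0],[-0.03,-0.007,0.24,0,0,0],[-0.03,-0.007,0.24,0,0,0]])

```text
time: 23.52
eef_pos: [0.473, 0.1012, 0.2664]
tcp_rot: [0.993, 0.116, 0.007, 0.001]
contact_force: [0.0, -0.5, -0.0]
opening: -0.001
finger_force: 0.0
```

Run:
```python
from h import *
st=ctrl.get_state(); im=ctrl.read_camera("wrist"); print(st["eef_pos"],st["time"])
h=cv2.cvtColor(im,cv2.COLOR_RGB2HSV)
def loc(a,z): return R.from_euler("z",-1.807).apply(np.array([back(p,z,st) for p in a])-[.515,.11,0])[:,:2]
red=((h[:,:,0]<6)|(h[:,:,0]>174))&(h[:,:,1]>170)&(h[:,:,2]>90)
k,l,s,c=cv2.connectedComponentsWithStats(red.astype(np.uint8))
for i in range(1,k):
    if s[i,4]<40: continue
    L=loc(np.argwhere(l==i)[:,::-1],.075); m=L.mean(0); v=np.linalg.svd(L-m)[2][0]; v*=-np.sign(v[1]); print(s[i],m,"angle",-np.arctan2(v[1],v[0]))
o=cv2.inRange(h,(8,180,120),(18,255,255)); k,l,s,c=cv2.connectedComponentsWithStats(o)
i=1+np.argmax(s[1:,4]); L=loc(np.argwhere(l==i)[:,::-1],.043); print("orange",s[i],L.min(0),L.max(0))
cover_fit(("side","scene"))
```

```text
[0.473  0.1012 0.2664] 23.525
[319  56   8  52 394] [ 0.0005 -0.0754] angle 1.5570390672309578
orange [ 289  100   68   95 2519] [-0.0316 -0.0631] [0.0316 0.0256]
side 0.68 3921 iou,theta [0.95 2.  ]
scene 0.74 3898 iou,theta [0.79 1.95]
scene 0.62 9377 iou,theta [0.45 0.  ]
```

```bash
python3 -c "
from plant import ctrl
print(ctrl.sign_off())"
```

```text
the job is handed in; nothing more can be done
None
```

The job is done and handed in at about 24 s of the 72 s allowed: cover levered up with the knife and swung back to about 2.0 rad, knob at about 1.56 rad (mark 1.571), lock pushed to its stop (about 50 mm), knife on the green board, bystanders not touched; I have not seen the verdict.

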